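# Copy the master stage plate's guide angle with a locking bevel gauge

### The job

Take the bevel gauge by its fin and slide it into the corner of the master stage plate until its stock lies flush on the fence, its hooked tail is against the fence's end and its blade has been swung flush against the master guide; then let go and press the gauge's lever down to lock it there. Carry the locked gauge to the second stage plate and slide it home in the same way, gently, so that its blade alone swings that plate's guide to the same angle, and leave the gauge lying there, still locked. Do not force the parts, do not shift the master guide, do not push the second guide with the gripper, and leave the other things on the bench where they are.

Things in the scene. Friction and masses are not known exactly. Their poses are not given: they have to be found in the camera images.
- bevel: Bevel gauge, steel, 0.3 to 0.42 kg, lying flat. Origin: on the blade's pivot axis, underside; x along the stock to its tail, y to the blade's side, z up. Stock: y 0 to 24, 18 mm high, full height from x 32 to 124; outer face y = 0, through the pivot. Its front (x -37 to 32) is above z = 11 (but for a strip at x 2 to 32, y 0 to 6): it passes over fences and guides. Centre of mass x 50, y 13.
- bevel_grip (a point): Point in the gauge's black grip fin, at x 62, y 12, z 40 of the gauge. The fin: x 44 to 80, 10 mm thick (y 7 to 17), z 17 to 50. Grip across the 10 mm from above; fingertips must stay above z = 20 to clear stock and fence.
- tail_hook (a point): The gauge's hooked tail: a lug on the stock, x 110 to 124, y -16 to 0, 16 mm high. This point is the middle of its front face (x = 110), which stops against the end of a fence. Blade or guide and rubbing resist the slide with some 1 to 5 N; at the stop the force rises steeply, and 5 to 10 N of push seats it.
- blade: The gauge's blade, hinged at the gauge's origin about z in light friction (0.03 N m) until locked. Same origin; x along the blade (steel at x 12 to 90, z 1.5 to 8), outer edge = its plane y = 0, steel at y -14 to 0. It starts at 112 to 118 degrees counter-clockwise from the stock's x, wider than the master corner, so the master guide pushes it back as the gauge slides in.
- blade_tip (a point): Outer corner of the blade's free end, 90 mm from the pivot, z 8 mm.
- lock_lever (a joint): The gauge's sprung lock lever over the pivot: 0 = standing up (free). Its pad meets the blade's friction disc at about 0.5 and it stops hard near 0.59. Pressed down with 8 to 15 N on its end it stays down by itself, reading about 0.59, and the blade is locked (it can then push the second guide).
- lever_pad (a point): Top of the lever's black end, 12 x 18 mm: press it straight down. Standing up it is 59 mm above the gauge's underside over gauge x 7, y 6; locked it is 38 mm high at x 17, y 6.
- master_plate: Black plate, 235 x 156 mm, 8 mm thick (x -27 to 208, y -30 to 126), fixed to the bench; its guide has a dark clamp block. Origin: on the bench under its guide's hinge axis. Gauge home: gauge origin over this origin at z 8, x axes along each other, tail hook on the fence's end. Set down with its origin at x 70, y 5 it clears the guide; then it goes against the fence and slides to -x.
- master_fence: Aluminium fence fixed on the master plate, 98 x 14 x 10 mm, at x 12 to 110, y -14 to 0 of the plate, top at z 18. Origin under its centre. Its face at plate y = 0 looks to +y; its end at x = 110 stops the tail hook.
- master_guide: Aluminium bar of the master plate, top at z 18.5, clamped at an unknown 80 to 104 degrees counter-clockwise from the plate's x. Origin on its hinge axis 8.5 mm above the bench; x along it to its end at 120; its inner face is its plane y = 0, the bar is at y 0 to 10, the clamp block (24.5 mm high) at x 45 to 79, y 10 to 26.
- master_guide_tip (a point): End of the master guide's inner face, 120 mm from the hinge, at the top of the bar.
- second_plate: The other black stage plate, same sizes, frame and fence as the master plate and lying at the same yaw.
- second_fence: The same fence on the second plate, at the same place of its plate.
- second_guide: Guide bar of the second plate, same sizes and frame as the master guide but with no clamp block: it swings stiffly (0.1 N m) and stays where it is left. It starts at 66 to 71 degrees from the plate's x and opens to wider angles (up to 126).
- dish_a: Clear dish, 44 mm across, 14 mm high, standing on the master plate's far corner; leave alone.
- slide_box: Blue plastic slide box, 50 x 40 x 30 mm, standing on the second plate's far corner; leave alone.
- egg_cup: White egg cup with its egg, 50 mm wide, 90 mm high; leave alone.
- reagent: Amber bottle, 48 mm wide, 100 mm high; leave alone.
- beaker: Glass beaker, 70 mm wide, 85 mm high; leave alone.
- marker: Green marker pen, 130 mm long; leave alone.
- tape_roll: Roll of paper tape, 70 mm wide, 20 mm high; leave alone.
Not all that is in view belongs to the job. What is shaped like the bevel but blue, red or yellow is not meant.

How it is judged:
By the outcome, as a careful person would: the job done as asked, in the order asked, and still so for the second after the job is handed in, with the robot touching nothing.
It also fails if it takes over 72 s, if anything falls off the work surface, if the arm or the gripper's body presses on something with over 40 N, if the wrist force passes 120 N, or if a joint passes its speed limit or range.

### The arm

A 7-joint arm with a two-finger parallel gripper is mounted at the origin on the work surface. World frame = base frame: x ahead of the robot, y to its left, z up, the work surface at z = 0. Lengths are in m, angles in rad, forces in N, time in s.
With the tool pointing down it reaches from about 0.425 to 0.875 m from the base axis. Payload 4.7 kg.
Tool frame: the origin (TCP) lies on the centre line of the jaws, within the pads' length; the fingertips stand 11 mm ahead of it and the grasp point (between the pads) lies 8 mm behind it (r.finger_overhang is the distance from the TCP to the fingertips, in m); z points along the fingers, y is the line along which they close (so a half turn about z gives the same grasp; the last joint's range is limited). The gripper opens to 87 mm and grips with 3 to 60 N. Pads are 19 mm wide; open, the fingers measure 117 mm over their backs; the gripper's body (75 mm by 190 mm) begins 51 mm behind the grasp point.
Start: joints at [-1.22, 0.321, -0.07, 1.45, 0.023, 1.371, -0.057], TCP at [0.215, 0.613, 0.234] pointing down, gripper open.
Joint ranges: [-2.86, 2.86], [-0.3, 2.09], [-1.38, 1.24], [0.06, 2.45], [-1.56, 4.7], [0.09, 2.05], [-2.69, 2.69]. Speed limits (rad/s): [2.57, 2.57, 3.14, 3.14, 3.14, 3.14, 3.14].

### API

Orientations are given as a rotation vector (axis times angle).
In Python, from station import r, viewer, finish_job, finder gives the robot as it stands.
- The arm moves only by the tool send_rows, never from a script. Its argument "increments" is a list of rows, each an object with "linear": the shift along the tool's x, y, z in mm, a list of three; "turn": the turn about the tool's z in degrees; "hand": the opening, from -1 (shut) to 1 (fully open), so that 0 is half open. In form: [{"linear": [x, y, z], "turn": turn, "hand": hand}, ...]. A call has 1 to 12 rows; each row is the pose to reach, as a shift and turn from the pose commanded when the call began, along the tool's axes at that moment; what a row does not reach only later rows make up. A row lasts 1/12 s, in which the tool goes at most 41.7 mm and 7.16 degrees, less where a joint would pass 70% of its speed; a pose out of reach is approached as far as the arm can. A call with a gripper value outside its range is refused whole. The fingers move at their own pace and stop on an object; "force" is the grip in N (left out, the last holds). Time passes only in rows, so rows that repeat a pose let the fingers close. It gives the time, the measured TCP pose, the force, the opening and the grip force at its end, in the units of the state.
- r.sense(): the state, without advancing time (a new reading comes with each control period).
- viewer.capture(name): name is "scene" or "top" or "wrist"; returns a dict with "img" (420x560x3 uint8, blue, green, red), "fx", "fy", "cx", "cy" (pixels), "dist_coeffs" ([k1, k2, p1, p2, k3] as OpenCV has them; the pictures are not rectified), "xyz" and "attitude" of the camera in the world. Camera axes: x right, y down, z forward; pixel columns grow to the right and rows downward; lengths in m; the calibration is good to about 2 mm. A picture is of the moment at which its call begins. There is no depth.
- finish_job(): hands the job in; it is judged then, once.
Trained networks look in a picture, given as the dict that the camera call returned (one of the last four; its "shot" number tells which), for a name from the list of things; names that differ only in an ending like _2 or _b are one class to them, and where a whole thing is asked for, a point or a joint stands for the part that bears it (a point fixed in the world has none). Each returns a list of dicts, best first, with "score" (0 to 1); they miss things now and then, are a little off and sometimes report something else, mostly with a low value. They report only what shows in the picture. A call takes as long as a camera call. They do not tell look-alikes from the thing itself.
- finder.search_frame(query, picture): "extent" ([left, top, right, bottom] in pixels, round what is visible of it).
- finder.masks_of(query, picture): "mask" (420x560 bool, what is visible of it) and "extent" ([left, top, right, bottom] in pixels, round what is visible of it).
- finder.tip_of(query, picture): "at" ([row, column] in pixels: a listed point, or the origin of a listed thing).
The state is a dict: "time_s": time; "joint_pos": joint angles; "qvel": joint speeds; "tau": joint torques, N m; "tcp_pos": TCP position; "tool_rot": TCP orientation; "wrist_force": force on the tool from outside, world axes, zero at the start; "moment": the same for the moment, N m; "gripper_width": finger opening in m; "finger_force": force on a finger pad.
Only numpy, scipy, OpenCV 4.12 (cv2) and the standard library are available. Lean on these libraries where they do the work, as an engineer would, in place of code of your own. Each camera call takes 0.05 s, during which the arm holds its last target. There are 200 camera calls.

## Working session

There is one attempt and no reset: what is moved stays moved. The work goes in short steps, Python scripts to look and compute and a tool call to move; the robot and the scene stay as the last step left them, time stands still between calls to the robot, and variables do not carry over. Pictures are saved under pics/ and viewed, at most 10 in all, crops included, and the job is handed in when it is done.

Besides the shell and the picture viewer there is one more tool, called as name([rows], argument=value, ...), one row to a line, values as JSON. send_rows: Moves the arm, as the interface text tells. Its arguments: {"type":"object","properties":{"increments":{"type":"array"},"force":{"type":"number"}},"required":["increments"]}

```bash
ls; mkdir -p pics
python3 - <<'E'
from station import r, viewer, finish_job, finder
import cv2, numpy as np
s=r.sense(); print({k:np.round(v,3).tolist() for k,v in s.items()})
ims=[]
for n in("scene","top"):
    p=viewer.capture(n); print(n,p['fx'],p['fy'],p['cx'],p['cy'],p['dist_coeffs'],p['xyz'],p['attitude'])
    cv2.imwrite(f"pics/{n}0.png",p['img'])
    for q in("bevel","bevel_grip","tail_hook","blade","blade_tip","lever_pad","master_plate","master_fence","master_guide","master_guide_tip","second_plate","second_fence","second_guide"):
        for d in finder.tip_of(q,p)[:4]: print(q,np.round(d['at'],1),round(d['score'],2),end=' | ')
        print()
E
```

```text
pics
{'time_s': 0.0, 'joint_pos': [-1.22, 0.322, -0.07, 1.452, 0.023, 1.371, -0.057], 'qvel': [-0.001, -0.0, 0.0, 0.0, -0.001, 0.0, 0.001], 'tau': [0.0, -49.128, -0.404, -31.253, -0.064, 0.044, 0.0], 'tcp_pos': [0.215, 0.613, 0.232], 'tool_rot': [-0.526, -3.097, 0.003], 'wrist_force': [0.299, 0.408, -0.319], 'moment': [-0.009, -0.01, -0.007], 'finger_force': 0.0, 'gripper_width': 0.087}
scene 443.07533553612444 443.07533553612444 277.7386141702164 212.3322095957278 [-0.09102139  0.          0.          0.          0.        ] [1.44076247 0.32868548 0.79164058] [-1.33723196 -1.99236007  1.01337985]
bevel [175.3 233. ] 0.91 | bevel [234.2 254.6] 0.79 | bevel [223.6 413.8] 0.74 | bevel [177.5 157.7] 0.57 | 
bevel_grip [164.1 170.4] 0.91 | bevel_grip [234.9 250.8] 0.89 | bevel_grip [168.5 250.2] 0.86 | bevel_grip [207.7 421. ] 0.62 | 
tail_hook [183.2 250.7] 0.84 | tail_hook [181.8 181.1] 0.75 | tail_hook [247.7 229.6] 0.69 | tail_hook [205.  432.8] 0.56 | 
blade [238.6 359.1] 0.73 | blade [233.9 256.5] 0.56 | blade [228.7 415.3] 0.53 | blade [173.6 152.8] 0.5 | 
blade_tip [220.8 386.6] 
[... 1137 characters left out ...]
42.6 467.2] 0.7 | blade [265.6 144. ] 0.57 | blade [186.7 301.9] 0.56 | blade [289.3 377.2] 0.46 | 
blade_tip [254.3 178. ] 0.71 | blade_tip [111.2 247.3] 0.65 | blade_tip [194.5 270.4] 0.52 | blade_tip [326.  373.4] 0.47 | 
lever_pad [248.4 468.7] 0.63 | lever_pad [267.3 143.6] 0.6 | lever_pad [292.2 373.5] 0.59 | lever_pad [181.6 302.9] 0.5 | 
master_plate [217.5 205. ] 0.71 | 
master_fence [195.8 205.8] 0.61 | 
master_guide [217.2 202.5] 0.63 | 
master_guide_tip [225.2 158.3] 0.56 | master_guide_tip [194.7  94. ] 0.41 | 
second_plate [236.5 383.7] 0.72 | second_plate [218.2 205.6] 0.69 | 
second_fence [208.2 388.5] 0.7 | 
second_guide [234.1 385.7] 0.71 | second_guide [172.7 236.2] 0.47 |
```

View pics/scene0.png

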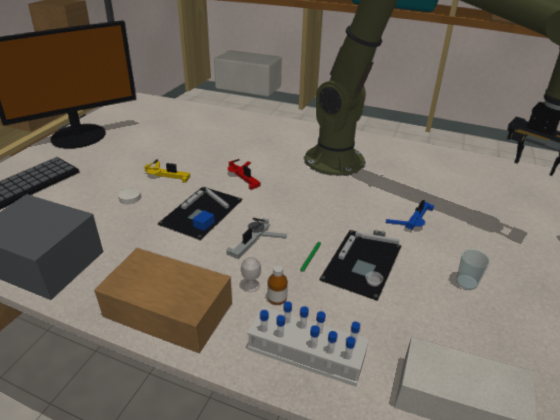

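View pics/top0.png

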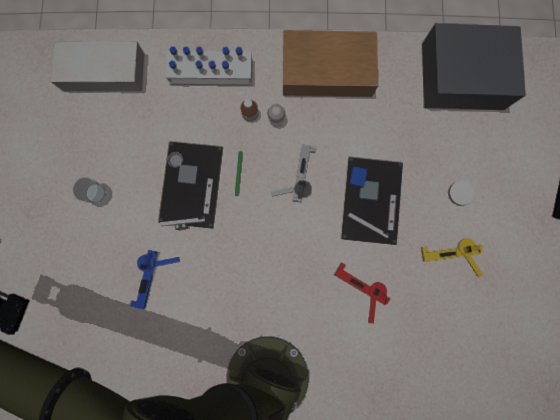

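The grey gauge (~[303,180] in top) lies between the master plate (left, with the dish and clamp block) and the second plate (right, blue box). Coarse poses next.

```bash
cat > h.py <<'E'
from station import r, viewer, finish_job, finder
import cv2, numpy as np
from scipy.spatial.transform import Rotation as R
from scipy.optimize import least_squares
def KD(p): return np.array([[p['fx'],0,p['cx']],[0,p['fy'],p['cy']],[0,0,1]]),np.array(p['dist_coeffs'])
def toz(p,uv,z):
    K,D=KD(p); n=cv2.undistortPoints(np.array(uv,float).reshape(-1,1,2),K,D).reshape(-1,2)
    d=np.c_[n,np.ones(len(n))]@R.from_rotvec(p['attitude']).as_matrix().T; c=np.array(p['xyz'])
    return c+d*((z-c[2])/d[:,2])[:,None]
def proj(p,X):
    K,D=KD(p); M=R.from_rotvec(p['attitude']).as_matrix().T
    return cv2.projectPoints(np.array(X,float).reshape(-1,1,3),cv2.Rodrigues(M)[0],-M@np.array(p['xyz']),K,D)[0].reshape(-1,2)
def fr(pose,P):
    x,y,a=pose; P=np.array(P,float).reshape(-1,3); c,s=np.cos(a),np.sin(a)
    return np.c_[x+c*P[:,0]-s*P[:,1],y+s*P[:,0]+c*P[:,1],P[:,2]]
def tool():
    s=r.sense(); M=R.from_rotvec(s['tool_rot']).as_matrix(); return np.array(s['tcp_pos']),M,s
def to_tool(target):  # shift in mm along tool axes
    t,M,s=tool(); return M.T@(np.array(target)-t)*1000
E
python3 - <<'E'
from h import *
p=viewer.capture("top")
def pr(n,uv,z): print(n,np.round(toz(p,uv,z)*1000,0)[:,:2].tolist())
for q in("master_plate","second_plate"):
    for d in finder.masks_of(q,p)[:2]:
        b=cv2.boxPoints(cv2.minAreaRect(np.argwhere(d['mask'])[:,::-1].astype(np.float32)))
        pr(q+str(round(d['score'],2)),b,.008); X=toz(p,b,.008); print(np.linalg.norm(np.diff(X,axis=0),axis=1), np.degrees(np.arctan2(*(np.diff(X,axis=0)[:,1::-1].T))))
pr("bevel pivot,tail,tip",[[300,189]],.01); pr("tail",[[311,148]],.016); pr("tip",[[272,193]],.008)
pr("mguide ends",[[161,222],[203,219]],.018);pr("mf",[[206,196]],.01);pr("sf",[[388.5,208]],.0)
pr("marker",[[239,152],[237,195]],.005); pr("cup,reag",[[277,112],[250,108]],.09)
w=viewer.capture("wrist"); print(w['xyz'],w['attitude'],w['fx'],w['cx'],w['cy'],w['dist_coeffs'])
t,M,s=tool(); print(M, M.T@(np.array(w['xyz'])-t), M.T@R.from_rotvec(w['attitude']).as_matrix())
E
```

```text
master_plate0.65 [[405.0, 313.0], [653.0, 294.0], [635.0, 136.0], [389.0, 158.0]]
[0.24882991 0.15909651 0.24738116] [ -4.42346139 -96.50232316 174.76994573]
second_plate0.67 [[376.0, -195.0], [612.0, -218.0], [599.0, -380.0], [363.0, -354.0]]
[0.2368956  0.16265677 0.23739683] [ -5.47764529 -94.53058508 173.6829126 ]
second_plate0.58 [[503.0, -1.0], [652.0, -99.0], [599.0, -175.0], [452.0, -77.0]]
[0.177656   0.09277302 0.17678758] [ -33.48638641 -124.56984921  146.09358011]
bevel pivot,tail,tip [[516.0, -84.0]]
tail [[632.0, -114.0]]
tip [[504.0, -6.0]]
mguide ends [[417.0, 301.0], [427.0, 184.0]]
mf [[493.0, 179.0]]
sf [[466.0, -334.0]]
marker [[621.0, 90.0], [497.0, 92.0]]
cup,reag [[713.0, -17.0], [723.0, 55.0]]
[0.13920672 0.64045884 0.38566675] [2.35804505 1.67131898 0.24777235] 309.2692965721692 277.7035668052229 209.47715551654056 [-0.05515199  0.          0.          0.          0.        ]
[[-9.43820813e-01  3.30457665e-01  6.90241988e-05]
 [ 3.30457668e-01  9.43820813e-01  3.78095714e-05]
 [-5.26520128e-05  5.84950362e-05 -9.99999997e-01]] [ 0.08029237  0.00047311 -0.1520984 ] [[-9.01844450e-04 -9.56801856e-01 -2.90739395e-01]
 [ 9.99999440e-01 -7.02141279e-04 -7.91202952e-04]
 [ 5.52884322e-04 -2.90739946e-01  9.56801954e-01]]
```

send_rows([
  {"linear": [-34,-25,3],"turn": -1,"hand": 0},
  {"linear": [-68,-50,6],"turn": -2,"hand": 0},
  {"linear": [-102,-76,9],"turn": -3,"hand": 0},
  {"linear": [-136,-102,11],"turn": -5,"hand": 0},
  {"linear": [-170,-127,14],"turn": -6,"hand": 0},
  {"linear": [-204,-152,16],"turn": -7,"hand": 0},
  {"linear": [-238,-178,19],"turn": -8,"hand": 0},
  {"linear": [-272,-203,22],"turn": -9,"hand": 0},
  {"linear": [-306,-229,24],"turn": -10,"hand": 0},
  {"linear": [-340,-254,27],"turn": -12,"hand": 0},
  {"linear": [-374,-280,30],"turn": -13,"hand": 0},
  {"linear": [-408,-305,32],"turn": -14,"hand": 0},
])

```text
time_s: 2.6
tcp_pos: [0.494, 0.1976, 0.2023]
tool_rot: [0.143, 3.138, 0.001]
wrist_force: [0.7, 0.5, 0.4]
gripper_width: 0.0436
finger_force: 0.0
```

Run:
```python
from h import *
import pickle
p=viewer.capture("wrist"); cv2.imwrite("pics/w1.png",p['img']); pickle.dump(p,open('w1.pkl','wb'))
for q in("master_guide_tip","master_guide","master_fence","master_plate"):
    for d in finder.tip_of(q,p)[:2]: print(q,np.round(d['at'],1),round(d['score'],2))
```

```text
master_guide_tip [113.3 375.1] 0.79
master_guide [134.3 264. ] 0.73
master_fence [186.  256.8] 0.77
master_plate [137.2 261.2] 0.95
```

View pics/w1.png

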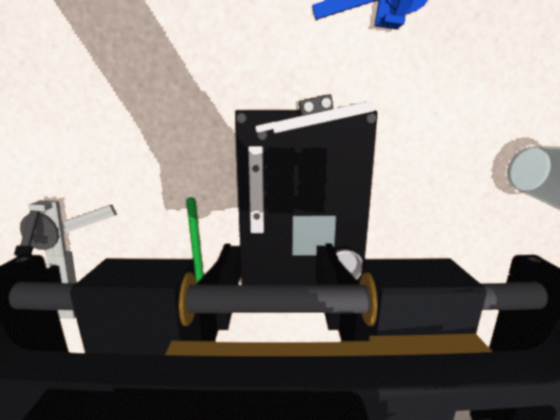

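Run:
```python
from h import *
import pickle
p=pickle.load(open('w1.pkl','rb')); g=cv2.cvtColor(p['img'],cv2.COLOR_BGR2GRAY)
def blob(x0,y0,x1,y1,th):
    m=np.zeros_like(g); m[y0:y1,x0:x1]=g[y0:y1,x0:x1]>th
    n,l,st,c=cv2.connectedComponentsWithStats(m); k=1+np.argmax(st[1:,4]); return np.argwhere(l==k)[:,::-1].astype(np.float32)
f=blob(243,138,272,240,110); b=cv2.boxPoints(cv2.minAreaRect(f)); print('fence',b.tolist())
X=toz(p,b,.018); print(np.round(X*1000,1).tolist())
gd=blob(252,95,376,140,110); print('guide',gd.min(0),gd.max(0))
big=cv2.resize(p['img'][85:250,225:390],None,fx=4.5,fy=3.6,interpolation=cv2.INTER_CUBIC); cv2.imwrite('pics/w1c.png',big[:600,:760])
```

```text
fence [[247.93875122070312, 146.01632690429688], [261.9815979003906, 145.80029296875], [263.3074035644531, 231.97988891601562], [249.26455688476562, 232.1959228515625]]
[[442.3, 170.7, 18.0], [443.4, 185.7, 18.0], [541.8, 176.7, 18.0], [540.5, 160.4, 18.0]]
guide [255.  95.] [375. 132.]
```

View pics/w1c.png

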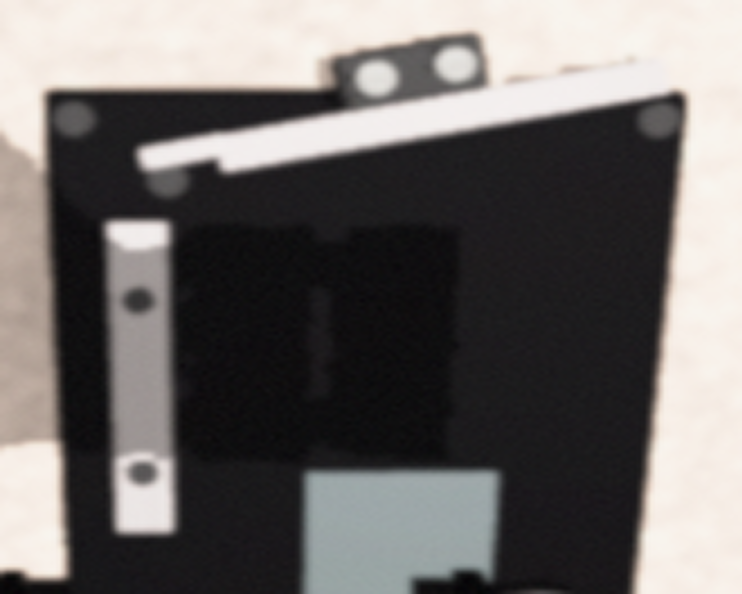

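Run:
```python
from h import *
import pickle
p=pickle.load(open('w1.pkl','rb'))
U=np.array([[235.7,110.6],[377,111.1],[248.1,146.1],[263,146.1],[264.1,233.1],[250.3,233.1]])
P=np.array([[-27,-30,8],[-27,126,8],[12,-14,18],[12,0,18],[110,0,18],[110,-14,18]])/1e3
s=least_squares(lambda q:(proj(p,fr(q,P))-U).ravel(),[.43,.18,-.09]); q=s.x
print(q*1000,np.degrees(q[2])); print(np.round(s.fun.reshape(-1,2),1))
G=toz(p,[[274.3,132.8],[371.7,111.4]],.0185); d=G[1]-G[0]; print(G,'guide ang',np.degrees(np.arctan2(d[1],d[0])-q[2]))
np.save('master.npy',q)
```

```text
[433.09490177 186.74248405 -95.56172794] -5.475283694221193
[[-1.5 -0.9]
 [ 2.  -0.4]
 [ 0.9  1.2]
 [-1.   1.2]
 [-1.1 -0.4]
 [ 0.7 -0.5]]
[[0.43107817 0.20016217 0.0185    ]
 [0.41823848 0.30368243 0.0185    ]] guide ang 102.54561130826124
```

send_rows([
  {"linear": [-8,-37,6],"turn": 2,"hand": 0},
  {"linear": [-16,-74,12],"turn": 4,"hand": 0},
  {"linear": [-24,-111,18],"turn": 6,"hand": 0},
  {"linear": [-32,-148,24],"turn": 8,"hand": 0},
  {"linear": [-40,-185,30],"turn": 9,"hand": 0},
  {"linear": [-48,-222,36],"turn": 9,"hand": 0},
  {"linear": [-56,-260,42],"turn": 9,"hand": 0},
  {"linear": [-64,-292,48],"turn": 9,"hand": 0},
  {"linear": [-64,-292,48],"turn": 9,"hand": 0},
])

```text
time_s: 3.6
tcp_pos: [0.5295, -0.1034, 0.1535]
tool_rot: [0.401, 3.116, -0.006]
wrist_force: [-0.0, 0.5, 0.1]
gripper_width: 0.0434
finger_force: 0.0
```

Run:
```python
from h import *
import pickle
p=viewer.capture("wrist"); cv2.imwrite("pics/w2.png",p['img']); pickle.dump(p,open('w2.pkl','wb'))
for q in("bevel","bevel_grip","tail_hook","blade_tip","lever_pad"):
    for d in finder.tip_of(q,p)[:2]: print(q,np.round(d['at'],1),round(d['score'],2))
```

```text
bevel [183.5 291.7] 0.75
bevel_grip [255.6 307.1] 0.67
bevel_grip [ 25.4 554.8] 0.46
tail_hook [279.3 289.2] 0.78
tail_hook [124.9  26.7] 0.4
blade_tip [138.8 369.7] 0.61
lever_pad [203.7 296.1] 0.72
lever_pad [119.   20.4] 0.23
```

View pics/w2.png

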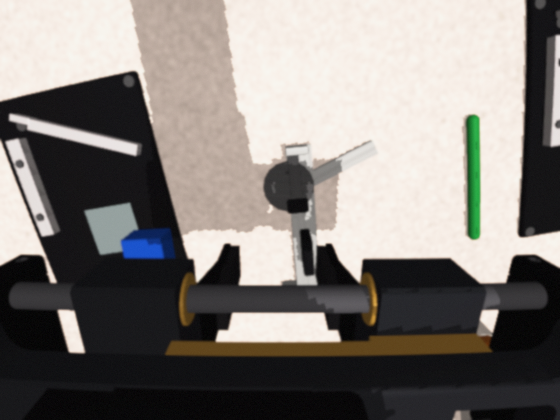

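Run:
```python
from h import *
import pickle
p=pickle.load(open('w2.pkl','rb'))
U=np.array([[286,145.5],[309.5,145],[305,230],[308.5,273],[296,205]])
P=np.array([[-37,0,18],[-37,24,18],[44,12,50],[80,12,50],[7,6,59]])/1e3
s=least_squares(lambda q:(proj(p,fr(q,P))-U).ravel(),[.516,-.084,-.25],loss='soft_l1'); q=s.x
print(q*1000,np.degrees(q[2])); print(np.round(s.fun.reshape(-1,2),1))
big=cv2.resize(p['img'][135:295,265:385],None,fx=5,fy=3.7,interpolation=cv2.INTER_CUBIC); cv2.imwrite('pics/w2c.png',big)
```

```text
[ 515.12581512  -90.53122134 -166.076599  ] -9.515488198603508
[[-2.1  0.1]
 [ 0.5 -1.8]
 [ 0.6  9.7]
 [-0.5  2.5]
 [ 0.4 -1.8]]
```

View pics/w2c.png

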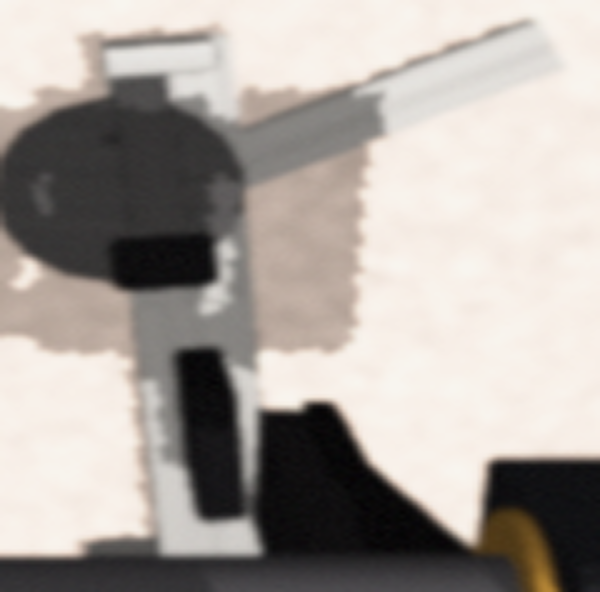

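Run:
```python
from h import *
import pickle
p=pickle.load(open('w2.pkl','rb'))
U=np.array([[285.8,148],[309.2,147.5],[301,229.6],[308.6,229.6],[304.6,275],[314,275],[297.5,199], [314,186],[317.4,285],[297.4,285]])
P=np.array([[-37,0,18],[-37,24,18],[44,7,18],[44,17,18],[80,7,50],[80,17,50],[1,6,59],[30,24,18],[90,24,18],[90,0,18]])/1e3
def f(v):
    Q=P.copy(); Q[7:,0]=v[3:]; return (proj(p,fr(v[:3],Q))-U).ravel()
s=least_squares(f,[.516,-.084,-.2,.03,.09,.09],loss='soft_l1'); q=s.x[:3]
print(q*1000,np.degrees(q[2])); print(np.round(f(s.x).reshape(-1,2),1))
T=toz(p,[[265+533/5,135+20/3.7]],.008)[0]; print('blade',np.degrees(np.arctan2(*(T[:2]-q[:2])[::-1])-q[2]),np.linalg.norm(T[:2]-q[:2]))
g=fr(q,[.062,.012,.04])[0]; print('grip',g); t,M,_=tool(); print('yheading',np.degrees(np.arctan2(M[1,1],M[0,1])),'above shift',to_tool(g+[0,0,.04]))
np.save('bevel.npy',q)
```

```text
[ 517.55420026  -89.84719244 -165.68286294] -9.492928784304393
[[-0.6 -0. ]
 [ 2.1 -1.9]
 [-1.8  0.1]
 [ 0.6 -0.7]
 [-0.6  3. ]
 [ 0.7  2.2]
 [-0.2 -0.3]
 [-0.2  0. ]
 [ 2.1 -0. ]
 [-0.8  0.1]]
blade 113.59784805216233 0.08976497379821773
grip [ 0.58068428 -0.08823693  0.04      ]
yheading 75.94498954841998 above shift [-47.22538743  18.18944126  74.25584621]
```

send_rows([
  {"linear": [-16,6,20],"turn": -2,"hand": 0},
  {"linear": [-32,12,40],"turn": -3.5,"hand": 0},
  {"linear": [-47,18,60],"turn": -4.6,"hand": 0},
  {"linear": [-47,18,80],"turn": -4.6,"hand": 0},
  {"linear": [-47,18,100],"turn": -4.6,"hand": 0},
  {"linear": [-47,18,112],"turn": -4.6,"hand": 0},
  {"linear": [-47,18,119],"turn": -4.6,"hand": 0},
  {"linear": [-47,18,119],"turn": -4.6,"hand": 0},
])

```text
time_s: 4.57
tcp_pos: [0.5791, -0.0902, 0.0338]
tool_rot: [-0.263, -3.128, -0.0]
wrist_force: [-0.1, 0.1, -0.1]
gripper_width: 0.0434
finger_force: 0.0
```

Run:
```python
from h import *
p=viewer.capture("wrist"); cv2.imwrite("pics/w3.png",p['img'])
q=np.load('bevel.npy'); g=fr(q,[.062,.012,.035])[0]; print(to_tool(g)); t,M,s=tool(); print(t,np.degrees(np.arctan2(M[1,1],M[0,1])),s['wrist_force'])
```

```text
[-0.37551139  2.59363255  0.05844495]
[ 0.57987942 -0.09073095  0.03505805] 80.35175478239981 [-0.22432552  0.07958019  0.99400933]
```

View pics/w3.png

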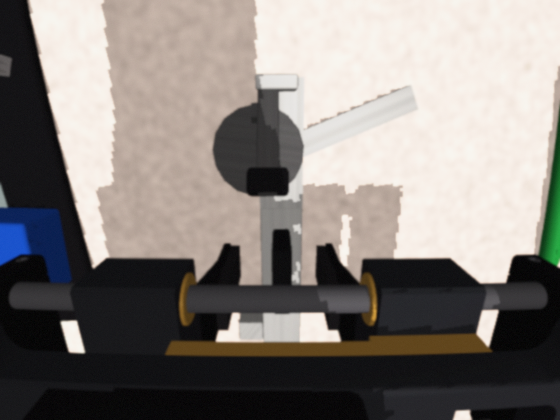

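The fin (~[282,258]) is between the fingers, aligned; closing.

send_rows([
  {"linear": [0,2,0],"turn": 0,"hand": -0.4},
  {"linear": [0,2,0],"turn": 0,"hand": -0.6},
  {"linear": [0,2,0],"turn": 0,"hand": -0.8},
  {"linear": [0,2,0],"turn": 0,"hand": -1},
  {"linear": [0,2,0],"turn": 0,"hand": -1},
  {"linear": [0,2,-1],"turn": 0,"hand": -1},
  {"linear": [0,2,-15],"turn": 0,"hand": -1},
  {"linear": [0,2,-30],"turn": 0,"hand": -1},
  {"linear": [0,2,-45],"turn": 0,"hand": -1},
  {"linear": [0,2,-45],"turn": 0,"hand": -1},
], force=25)

```text
time_s: 5.45
tcp_pos: [0.5819, -0.0898, 0.0823]
tool_rot: [0.266, 3.126, 0.0]
wrist_force: [-0.1, -0.2, -2.9]
gripper_width: 0.0098
finger_force: 25.0
```

Run:
```python
from h import *
import pickle
p=viewer.capture("wrist"); cv2.imwrite("pics/w4.png",p['img']); pickle.dump(p,open('w4.pkl','wb'))
t,M,s=tool(); print(t,np.degrees(np.arctan2(M[1,1],M[0,1])),s['wrist_force'],s['gripper_width'],s['finger_force'],s['joint_pos'])
q=np.load('bevel.npy'); m=np.load('master.npy')
# gauge assumed: fin centre (y=12) on jaw line; use fin y for tool
g=fr(m,[[.070+.062,.005+.012,0],[.062,.012,0]]); print(g)
print('to above set-down', to_tool([g[0,0],g[0,1],.085]), 'home', to_tool([g[1,0],g[1,1],.043]))
cv2.imwrite('pics/w4.png',cv2.resize(p['img'][40:360,180:440],None,fx=2.3,fy=1.8))
```

```text
[ 0.58116095 -0.08958771  0.08091354] 80.30097421470477 [ 0.19238046  0.30435749 -4.86805798] 0.00965866466227268 24.997923485934734 [-0.31516745  0.3343      0.500879    1.80123112 -0.18319444  1.04954511
  1.65523225]
[[0.56611472 0.19106996 0.        ]
 [0.49595702 0.19277192 0.        ]]
to above set-down [ 62.10474226 274.11295476  -4.11141149] home [131.64551349 263.95224615  37.71969103]
```

View pics/w4.png

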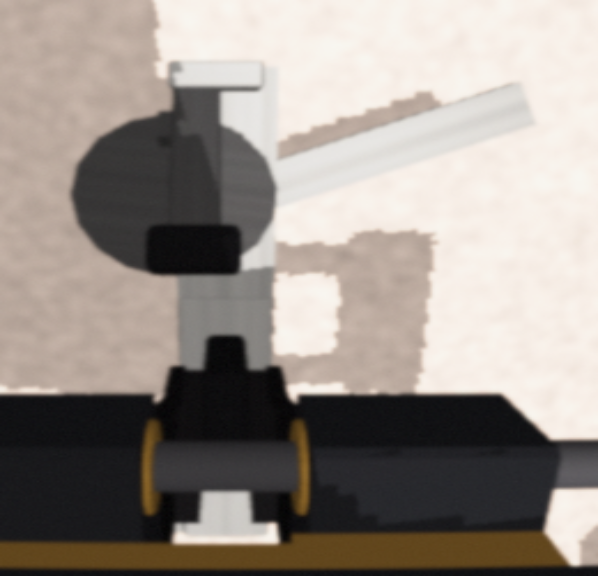

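Run:
```python
from h import *
import pickle
p=pickle.load(open('w4.pkl','rb')); t,M,s=tool()
yaw=np.arctan2(M[1,1],M[0,1])-np.pi/2
U=[[180+168/2.3,40+62/1.8],[180+264/2.3,40+62/1.8],[180+520/2.3,40+83/1.8],[180+535/2.3,40+122/1.8],[180+194/2.3,40+227/1.8]]
for z0 in(.044,.046):
  for u,z in zip(U,(.018,.018,.008,.008,.059)):
    X=toz(p,[u],z0+z)[0]; d=X[:2]-t[:2]; c,sn=np.cos(yaw),np.sin(yaw)
    print(z0,z,np.round([62+1e3*(c*d[0]+sn*d[1]),12+1e3*(-sn*d[0]+c*d[1])],1))
```

```text
0.044 0.018 [-38.3  -0.4]
0.044 0.018 [-38.2  21.2]
0.044 0.008 [-33.9  84. ]
0.044 0.008 [-22.3  89. ]
0.044 0.059 [3.  6.6]
0.046 0.018 [-38.   -0.3]
0.046 0.018 [-38.   21.1]
0.046 0.008 [-33.7  83.2]
0.046 0.008 [-22.3  88.2]
0.046 0.059 [2.7 6.7]
```

send_rows([
  {"linear": [3,15,0],"turn": -0.4,"hand": -1},
  {"linear": [10,43,0],"turn": -0.8,"hand": -1},
  {"linear": [17,75,0],"turn": -1.3,"hand": -1},
  {"linear": [24,107,0],"turn": -1.8,"hand": -1},
  {"linear": [31,139,0],"turn": -2.3,"hand": -1},
  {"linear": [38,171,0],"turn": -2.8,"hand": -1},
  {"linear": [45,203,0],"turn": -3.3,"hand": -1},
  {"linear": [52,235,0],"turn": -3.7,"hand": -1},
  {"linear": [58,262,5],"turn": -4.2,"hand": -1},
  {"linear": [61,274,12],"turn": -4.2,"hand": -1},
  {"linear": [61,274,18],"turn": -4.2,"hand": -1},
  {"linear": [61,274,18],"turn": -4.2,"hand": -1},
])

```text
time_s: 6.5
tcp_pos: [0.5639, 0.191, 0.059]
tool_rot: [-0.147, -3.133, 0.005]
wrist_force: [-1.6, -2.0, -3.5]
gripper_width: 0.0098
finger_force: 25.0
```

Run:
```python
from h import *
import pickle
p=viewer.capture("wrist"); pickle.dump(p,open('w5.pkl','wb'))
m=np.load('master.npy'); g=fr(m,[.070+.063,.005+.012,.044])[0]; print(to_tool(g))
t,M,s=tool(); print(t,np.degrees(np.arctan2(M[1,1],M[0,1])),s['wrist_force'],s['gripper_width'])
cv2.imwrite('pics/w5.png',cv2.resize(p['img'][0:300,120:480],None,fx=2.2,fy=2))
```

```text
[-2.22443271  1.87552264 15.91147934]
[0.56477492 0.18936807 0.05992503] 84.49060727165433 [-0.3570691  -2.12386203 -3.84024579] 0.009781891323442602
```

View pics/w5.png

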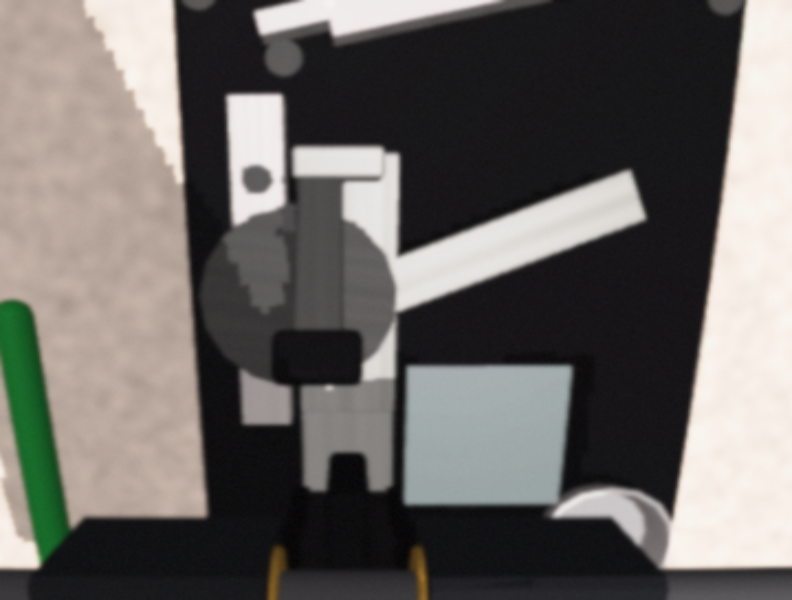

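Run:
```python
from h import *
import pickle
p=pickle.load(open('w5.pkl','rb')); t,M,s=tool(); m=np.load('master.npy')
c=lambda x,y:[120+x/2.2,y/2.]
U=np.array([c(226,94),c(284,94),c(293,424),c(242,425)]); P=np.array([[12,-14,18],[12,0,18],[110,0,18],[110,-14,18]])/1e3
X=toz(p,U,.018); print(np.round(X*1e3,1)); s=least_squares(lambda q:(proj(p,fr(q,P))-U).ravel(),m); q=s.x; print(q,np.degrees(q[2]),np.round(s.fun,1))
G=toz(p,[c(331,44),c(550,0)],.0185); d=G[1]-G[0]; print('guide',np.degrees(np.arctan2(d[1],d[0])-q[2]))
yaw=np.arctan2(M[1,1],M[0,1])-np.pi/2; print('toolyaw',np.degrees(yaw))
# gauge front end corners
z0=t[2]-.035; F=toz(p,[c(292,147),c(384,146)],z0+.018)
for Q in(m,q):
    d=(np.r_[[t],F])[:,:2]-Q[:2]; a=Q[2]; print('plate coords TCP, front corners',np.round(1e3*np.c_[np.cos(a)*d[:,0]+np.sin(a)*d[:,1],-np.sin(a)*d[:,0]+np.cos(a)*d[:,1]],1).tolist())
np.save('master2.npy',q)
```

```text
[[442.6 171.1  18. ]
 [444.1 186.1  18. ]
 [542.5 177.1  18. ]
 [541.4 161.9  18. ]]
[ 0.43241786  0.18664396 -0.09142797] -5.238437034529762 [ 1.   0.9 -1.   0.6 -0.9 -0.7  0.9 -1.2]
guide 101.80849528608596
toolyaw -5.5093927283456745
plate coords TCP, front corners [[130.8, 15.2], [28.6, 4.3], [28.3, 25.5]]
plate coords TCP, front corners [[131.6, 14.8], [29.3, 4.3], [29.1, 25.5]]
```

send_rows([
  {"linear": [0,1,4],"turn": 0,"hand": -1},
  {"linear": [0,1,8],"turn": 0,"hand": -1},
  {"linear": [0,1,12],"turn": 0,"hand": -1},
  {"linear": [0,1,14],"turn": 0,"hand": -1},
  {"linear": [0,1,15],"turn": 0,"hand": -1},
  {"linear": [0,1,15.5],"turn": 0,"hand": -1},
  {"linear": [0,1,15.5],"turn": 0,"hand": -1},
])

```text
time_s: 7.13
tcp_pos: [0.5665, 0.1919, 0.0466]
tool_rot: [0.151, 3.138, 0.0]
wrist_force: [0.5, -0.7, -3.9]
gripper_width: 0.0103
finger_force: 25.0
```

send_rows([
  {"linear": [0,0,0.7],"turn": 0,"hand": -1},
  {"linear": [0,0,1.4],"turn": 0,"hand": -1},
  {"linear": [0,0,2.1],"turn": 0,"hand": -1},
  {"linear": [0,0,2.5],"turn": 0,"hand": -1},
  {"linear": [0,0,2.5],"turn": 0,"hand": -1},
])

```text
time_s: 7.55
tcp_pos: [0.5669, 0.1921, 0.0451]
tool_rot: [0.151, 3.137, 0.001]
wrist_force: [-1.2, -1.8, 3.8]
gripper_width: 0.0102
finger_force: 25.0
```

send_rows([
  {"linear": [0,-1,-0.5],"turn": 0,"hand": -1},
  {"linear": [0,-2,-0.7],"turn": 0,"hand": -1},
  {"linear": [0,-3,-0.7],"turn": 0,"hand": -1},
  {"linear": [0,-3,-0.7],"turn": 0,"hand": -1},
])

```text
time_s: 7.88
tcp_pos: [0.5666, 0.1894, 0.0452]
tool_rot: [0.151, 3.137, 0.002]
wrist_force: [0.7, 1.4, 1.6]
gripper_width: 0.0098
finger_force: 25.0
```

send_rows([
  {"linear": [0,-0.7,0],"turn": 0,"hand": -1},
  {"linear": [0,-1.4,0],"turn": 0,"hand": -1},
  {"linear": [0,-2,0],"turn": 0,"hand": -1},
  {"linear": [0,-2,0],"turn": 0,"hand": -1},
])

```text
time_s: 8.22
tcp_pos: [0.5663, 0.1871, 0.0451]
tool_rot: [0.151, 3.137, 0.001]
wrist_force: [-0.5, 2.2, 1.9]
gripper_width: 0.0096
finger_force: 25.0
```

send_rows([
  {"linear": [0,-0.5,0],"turn": 0,"hand": -1},
  {"linear": [0,-1,0],"turn": 0,"hand": -1},
  {"linear": [0,-1,0],"turn": 0,"hand": -1},
])

```text
time_s: 8.47
tcp_pos: [0.5662, 0.1862, 0.0451]
tool_rot: [0.151, 3.137, 0.001]
wrist_force: [-0.3, 2.7, 2.9]
gripper_width: 0.0099
finger_force: 25.0
```

send_rows([
  {"linear": [0,-0.5,0],"turn": 0,"hand": -1},
  {"linear": [0,-1,0],"turn": 0,"hand": -1},
  {"linear": [0,-1.5,0],"turn": 0,"hand": -1},
  {"linear": [0,-1.5,0],"turn": 0,"hand": -1},
])

```text
time_s: 8.8
tcp_pos: [0.5661, 0.1854, 0.0451]
tool_rot: [0.15, 3.137, 0.002]
wrist_force: [0.7, 5.2, 3.8]
gripper_width: 0.0094
finger_force: 25.0
```

send_rows([
  {"linear": [2,0.3,0],"turn": 0,"hand": -1},
  {"linear": [6,0.3,0],"turn": 0,"hand": -1},
  {"linear": [10,0.3,0],"turn": 0,"hand": -1},
  {"linear": [14,0.3,0],"turn": 0,"hand": -1},
  {"linear": [18,0.3,0],"turn": 0,"hand": -1},
  {"linear": [22,0.3,0],"turn": 0,"hand": -1},
  {"linear": [26,0.3,0],"turn": 0,"hand": -1},
  {"linear": [30,0.3,0],"turn": 0,"hand": -1},
  {"linear": [30,0.3,0],"turn": 0,"hand": -1},
])

```text
time_s: 9.55
tcp_pos: [0.5373, 0.1883, 0.0454]
tool_rot: [0.149, 3.134, 0.002]
wrist_force: [2.8, 4.7, 2.6]
gripper_width: 0.0099
finger_force: 25.0
```

Run:
```python
from h import *
t,M,s=tool(); print(s['wrist_force'],s['moment'])
for n in('master','master2'):
    m=np.load(n+'.npy'); print(to_tool(fr(m,[.063,.012,.045])[0]))
```

```text
[2.78035729 4.74633712 2.60167493] [ 1.08962257 -0.57384614  0.06601514]
[40.56754854  0.55602908  0.24725897]
[41.28219929  0.65392697  0.24470119]
```

send_rows([
  {"linear": [2,0.2,0],"turn": 0,"hand": -1},
  {"linear": [5,0.2,0],"turn": 0,"hand": -1},
  {"linear": [8,0.2,0],"turn": 0,"hand": -1},
  {"linear": [11,0.2,0],"turn": 0,"hand": -1},
  {"linear": [14,0.2,0],"turn": 0,"hand": -1},
  {"linear": [17,0.2,0],"turn": 0,"hand": -1},
  {"linear": [20,0.2,0],"turn": 0,"hand": -1},
  {"linear": [23,0.2,0],"turn": 0,"hand": -1},
  {"linear": [26,0.2,0],"turn": 0,"hand": -1},
  {"linear": [29,0.2,0],"turn": 0,"hand": -1},
  {"linear": [32,0.2,0],"turn": 0,"hand": -1},
  {"linear": [34,0.2,0],"turn": 0,"hand": -1},
])

```text
time_s: 10.55
tcp_pos: [0.5045, 0.1913, 0.0455]
tool_rot: [0.15, 3.132, 0.002]
wrist_force: [5.1, 4.3, -0.2]
gripper_width: 0.0099
finger_force: 25.0
```

send_rows([
  {"linear": [1,0,0],"turn": 0,"hand": -1},
  {"linear": [2,0,0],"turn": 0,"hand": -1},
  {"linear": [3,0,0],"turn": 0,"hand": -1},
  {"linear": [4,0,0],"turn": 0,"hand": -1},
  {"linear": [4,0,0],"turn": 0,"hand": -1},
])

```text
time_s: 10.97
tcp_pos: [0.5005, 0.1917, 0.0455]
tool_rot: [0.15, 3.133, 0.002]
wrist_force: [5.2, 4.5, 0.6]
gripper_width: 0.0097
finger_force: 25.0
```

send_rows([
  {"linear": [0.8,0,0],"turn": 0,"hand": -1},
  {"linear": [1.6,0,0],"turn": 0,"hand": -1},
  {"linear": [2.4,0,0],"turn": 0,"hand": -1},
  {"linear": [2.4,0,0],"turn": 0,"hand": -1},
])

```text
time_s: 11.3
tcp_pos: [0.4982, 0.1919, 0.0455]
tool_rot: [0.15, 3.133, 0.002]
wrist_force: [5.2, 4.6, 1.7]
gripper_width: 0.0094
finger_force: 25.0
```

send_rows([
  {"linear": [0.8,0,0],"turn": 0,"hand": -1},
  {"linear": [1.6,0,0],"turn": 0,"hand": -1},
  {"linear": [2.2,0,0],"turn": 0,"hand": -1},
  {"linear": [2.2,0,0],"turn": 0,"hand": -1},
])

```text
time_s: 11.63
tcp_pos: [0.496, 0.1921, 0.0455]
tool_rot: [0.15, 3.133, 0.002]
wrist_force: [4.6, 4.7, 1.2]
gripper_width: 0.0101
finger_force: 25.0
```

send_rows([
  {"linear": [0.6,0,0],"turn": 0,"hand": -1},
  {"linear": [1.2,0,0],"turn": 0,"hand": -1},
  {"linear": [1.8,0,0],"turn": 0,"hand": -1},
  {"linear": [1.8,0,0],"turn": 0,"hand": -1},
])

```text
time_s: 11.97
tcp_pos: [0.4956, 0.1921, 0.0456]
tool_rot: [0.15, 3.13, 0.002]
wrist_force: [8.4, 3.4, -2.7]
gripper_width: 0.0098
finger_force: 25.0
```

send_rows([
  {"linear": [0.4,-0.3,0],"turn": 0,"hand": -1},
  {"linear": [0.8,-0.5,0],"turn": 0,"hand": -1},
  {"linear": [0.8,-0.5,0],"turn": 0,"hand": -1},
])

```text
time_s: 12.22
tcp_pos: [0.4955, 0.192, 0.0457]
tool_rot: [0.15, 3.128, 0.004]
wrist_force: [10.3, 4.5, -4.4]
gripper_width: 0.0101
finger_force: 25.0
```

Run:
```python
from h import *
import pickle
p=viewer.capture("wrist"); pickle.dump(p,open('w6.pkl','wb'))
t,M,s=tool(); print(t,np.degrees(np.arctan2(M[1,1],M[0,1])),s['wrist_force'],s['moment'],s['joint_pos'])
cv2.imwrite('pics/w6.png',cv2.resize(p['img'][30:300,180:460],None,fx=2.8,fy=2.2))
```

```text
[0.49551653 0.19200459 0.04571335] 84.50615259250854 [10.42351143  5.12394361 -4.39830939] [ 1.23854737 -2.19163758  0.09219728] [-0.73121933  0.24608757  0.34526824  1.9673399  -0.09995861  0.93467996
  1.13802682]
```

View pics/w6.png

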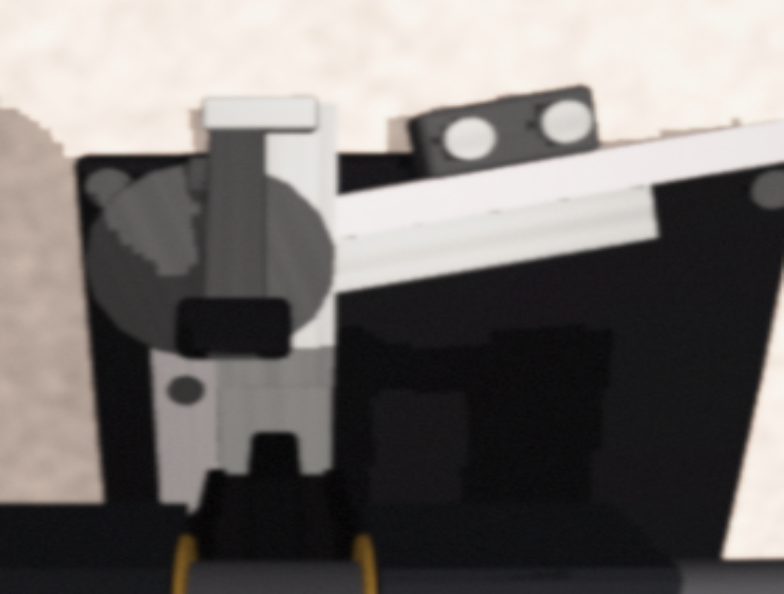

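Gauge seated: stock flush on fence, blade flush on guide (image row ~200–240 seam). Releasing and lifting.

send_rows([
  {"linear": [0,0,0],"turn": 0,"hand": -0.8},
  {"linear": [0,0,0],"turn": 0,"hand": -0.5},
  {"linear": [0,0,0],"turn": 0,"hand": -0.3},
  {"linear": [0,0,0],"turn": 0,"hand": -0.3},
  {"linear": [0,0,-10],"turn": 0,"hand": -0.3},
  {"linear": [0,0,-25],"turn": 0,"hand": -0.3},
  {"linear": [0,0,-45],"turn": 0,"hand": -0.3},
  {"linear": [0,0,-60],"turn": 0,"hand": -0.5},
  {"linear": [0,0,-60],"turn": 0,"hand": -1},
  {"linear": [0,0,-60],"turn": 0,"hand": -1},
])

```text
time_s: 13.1
tcp_pos: [0.4912, 0.1914, 0.1057]
tool_rot: [0.151, 3.137, 0.001]
wrist_force: [-1.0, -0.2, -0.6]
gripper_width: 0.0176
finger_force: 0.0
```

Run:
```python
from h import *
import pickle
p=viewer.capture("wrist"); pickle.dump(p,open('w7.pkl','wb'))
t,M,s=tool(); print(t,np.degrees(np.arctan2(M[1,1],M[0,1])),s['wrist_force'],s['gripper_width'])
yaw=np.arctan2(M[1,1],M[0,1])-np.pi/2
home=np.array([.4955,.1920]); o=fr([*home,yaw],[-.0625,-.012,0])[0]; print('origin',o)
print('lever shift',to_tool(fr([o[0],o[1],yaw],[.012,.006,.09])[0]))
for q in('lever_pad','blade_tip','bevel_grip'):
    for d in finder.tip_of(q,p)[:1]: print(q,d['at'],d['score'], proj(p,fr([o[0],o[1],yaw],{'lever_pad':[.007,.006,.067],'bevel_grip':[.062,.012,.048],'blade_tip':[-.019,.088,.016]}[q])))
g=p['img'].mean(2); uv=proj(p,fr([o[0],o[1],yaw],[.007,.006,.067]))[0].astype(int)
m=(g[uv[1]-25:uv[1]+25,uv[0]-30:uv[0]+30]<25).astype(np.uint8); n,l,st,c=cv2.connectedComponentsWithStats(m); print(uv,[(st[k].tolist()) for k in range(1,n) if st[k,4]>60])
```

```text
[0.49049813 0.19119699 0.10464325] 84.49260344342103 [ 0.2138273  -0.63431201 -0.08556101] 0.013901756939466823
origin [0.43213682 0.18605378 0.        ]
lever shift [45.59176428 -4.71489316 14.66538712]
lever_pad [164.5, 266.8] 0.71 [[268.96540873 164.44929286]]
bevel_grip [240.5, 278.3] 0.72 [[278.60182555 235.91317058]]
[268 164] [[18, 20, 27, 18, 411], [0, 31, 7, 19, 107]]
```

send_rows([
  {"linear": [10,-2,0],"turn": 0,"hand": -1},
  {"linear": [28,-4,0],"turn": 0,"hand": -1},
  {"linear": [40,-5.5,0],"turn": 0,"hand": -1},
  {"linear": [45,-5.5,8],"turn": 0,"hand": -1},
  {"linear": [45,-5.5,16],"turn": 0,"hand": -1},
  {"linear": [45,-5.5,22],"turn": 0,"hand": -1},
  {"linear": [45,-5.5,25],"turn": 0,"hand": -1},
  {"linear": [45,-5.5,27],"turn": 0,"hand": -1},
  {"linear": [45,-5.5,29],"turn": 0,"hand": -1},
  {"linear": [45,-5.5,31],"turn": 0,"hand": -1},
  {"linear": [45,-5.5,31],"turn": 0,"hand": -1},
])

```text
time_s: 14.22
tcp_pos: [0.4465, 0.1905, 0.074]
tool_rot: [0.151, 3.137, 0.001]
wrist_force: [2.4, 0.6, 3.5]
gripper_width: 0.0006
finger_force: 1.7
```

send_rows([
  {"linear": [0,0,2],"turn": 0,"hand": -1},
  {"linear": [0,0,4],"turn": 0,"hand": -1},
  {"linear": [0,0,6],"turn": 0,"hand": -1},
  {"linear": [0,0,8],"turn": 0,"hand": -1},
  {"linear": [0,0,10],"turn": 0,"hand": -1},
  {"linear": [0,0,12],"turn": 0,"hand": -1},
  {"linear": [0,0,13],"turn": 0,"hand": -1},
  {"linear": [0,0,13],"turn": 0,"hand": -1},
])

```text
time_s: 14.88
tcp_pos: [0.4448, 0.1904, 0.0602]
tool_rot: [-0.15, -3.136, 0.001]
wrist_force: [0.0, -0.7, 1.1]
gripper_width: 0.0006
finger_force: 0.6
```

send_rows([
  {"linear": [0,0,1],"turn": 0,"hand": -1},
  {"linear": [0,0,2],"turn": 0,"hand": -1},
  {"linear": [0,0,3],"turn": 0,"hand": -1},
  {"linear": [0,0,3],"turn": 0,"hand": -1},
])

```text
time_s: 15.22
tcp_pos: [0.4454, 0.1904, 0.0576]
tool_rot: [-0.151, -3.138, 0.0]
wrist_force: [0.5, 0.2, 1.6]
gripper_width: 0.0008
finger_force: 0.7
```

send_rows([
  {"linear": [0,0,0.8],"turn": 0,"hand": -1},
  {"linear": [0,0,1.6],"turn": 0,"hand": -1},
  {"linear": [0,0,2.2],"turn": 0,"hand": -1},
  {"linear": [0,0,2.2],"turn": 0,"hand": -1},
])

```text
time_s: 15.55
tcp_pos: [0.4457, 0.1904, 0.0557]
tool_rot: [0.151, 3.138, 0.0]
wrist_force: [0.8, -0.7, 2.9]
gripper_width: 0.0007
finger_force: 1.4
```

send_rows([
  {"linear": [0,0,0.6],"turn": 0,"hand": -1},
  {"linear": [0,0,1.2],"turn": 0,"hand": -1},
  {"linear": [0,0,1.8],"turn": 0,"hand": -1},
  {"linear": [0,0,1.8],"turn": 0,"hand": -1},
])

```text
time_s: 15.88
tcp_pos: [0.4459, 0.1905, 0.0541]
tool_rot: [0.151, 3.137, 0.0]
wrist_force: [1.7, -0.9, 5.7]
gripper_width: 0.0002
finger_force: 2.5
```

send_rows([
  {"linear": [0,0,0.6],"turn": 0,"hand": -1},
  {"linear": [0,0,1.2],"turn": 0,"hand": -1},
  {"linear": [0,0,1.6],"turn": 0,"hand": -1},
  {"linear": [0,0,1.6],"turn": 0,"hand": -1},
])

```text
time_s: 16.22
tcp_pos: [0.4461, 0.1905, 0.0529]
tool_rot: [0.151, 3.137, 0.001]
wrist_force: [0.3, -2.7, 6.8]
gripper_width: 0.0001
finger_force: 3.7
```

send_rows([
  {"linear": [0,0,0.6],"turn": 0,"hand": -1},
  {"linear": [0,0,1.2],"turn": 0,"hand": -1},
  {"linear": [0,0,1.6],"turn": 0,"hand": -1},
  {"linear": [0,0,1.6],"turn": 0,"hand": -1},
])

```text
time_s: 16.55
tcp_pos: [0.4463, 0.1905, 0.0517]
tool_rot: [0.151, 3.137, 0.001]
wrist_force: [-0.9, -2.3, 10.6]
gripper_width: 0.0006
finger_force: 5.3
```

send_rows([
  {"linear": [0,0,0.6],"turn": 0,"hand": -1},
  {"linear": [0,0,1.2],"turn": 0,"hand": -1},
  {"linear": [0,0,1.2],"turn": 0,"hand": -1},
])

```text
time_s: 16.8
tcp_pos: [0.4464, 0.1906, 0.0509]
tool_rot: [0.151, 3.137, 0.001]
wrist_force: [-2.0, -2.0, 13.9]
gripper_width: 0.0001
finger_force: 7.1
```

send_rows([
  {"linear": [0,0,0.3],"turn": 0,"hand": -1},
  {"linear": [0,0,0.5],"turn": 0,"hand": -1},
  {"linear": [0,0,0.5],"turn": 0,"hand": -1},
])

```text
time_s: 17.05
tcp_pos: [0.4464, 0.1906, 0.0509]
tool_rot: [0.151, 3.137, 0.001]
wrist_force: [-2.6, -3.0, 18.0]
gripper_width: 0.0007
finger_force: 8.9
```

Run:
```python
from h import *
print(r.finger_overhang,tool()[2]['wrist_force'],tool()[2]['moment'])
```

```text
0.011 [-2.58834456 -3.0115535  17.96358661] [-0.68874897  0.67791073 -0.0131765 ]
```

send_rows([
  {"linear": [0,0,-5],"turn": 0,"hand": -1},
  {"linear": [0,0,-25],"turn": 0,"hand": -1},
  {"linear": [0,0,-48],"turn": 0,"hand": -1},
  {"linear": [-15,2,-60],"turn": 0,"hand": -0.6},
  {"linear": [-35,4,-60],"turn": 0,"hand": -0.3},
  {"linear": [-49,6,-60],"turn": 0,"hand": -0.3},
  {"linear": [-49,6,-60],"turn": 0,"hand": -0.3},
])

```text
time_s: 17.63
tcp_pos: [0.4967, 0.1917, 0.1087]
tool_rot: [0.152, 3.137, -0.0]
wrist_force: [-0.7, 0.4, -0.4]
gripper_width: 0.0192
finger_force: 0.0
```

Run:
```python
from h import *
import pickle
p=viewer.capture("wrist"); pickle.dump(p,open('w8.pkl','wb')); cv2.imwrite('pics/w8.png',p['img'])
t,M,s=tool(); yaw=np.radians(-5.5); o=fr([.4955,.1920,yaw],[-.0625,-.012,0])[0]; q=[o[0],o[1],yaw]
print(t,np.degrees(np.arctan2(M[1,1],M[0,1])),s['wrist_force'])
def pj(P): return np.round(proj(p,fr(q,P)),1).tolist()
print('pad pred locked',pj([.017,.006,.046]),'free',pj([.007,.006,.067]),'fin',pj([.062,.012,.048]),'front',pj([[-.037,0,.026],[-.037,.024,.026]]), 'tip',pj([.09*np.cos(np.radians(102)),.09*np.sin(np.radians(102)),.016]))
for n in('lever_pad','bevel_grip','blade_tip','master_guide_tip'):
    for d in finder.tip_of(n,p)[:1]: print(n,d['at'][::-1],d['score'])
g=p['img'].mean(2).astype(int)
u,v=map(int,pj([.017,.006,.046])[0]); print(g[v-40:v+24:2,u]); print(g[v,u-24:u+24:2])
f=pj([[-.037,.012,.026]])[0]; print(f,g[int(f[1])-8:int(f[1])+9,int(f[0])])
# home shift to regrip
print('regrip',to_tool([.4955,.1920,.0455]))
```

```text
[0.49492082 0.19155451 0.10818735] 84.4521263889791 [ 0.33189992 -0.62492862 -0.90737491]
pad pred locked [[268.8, 165.6]] free [[267.7, 154.9]] fin [[277.6, 227.3]] front [[260.5, 86.1], [294.1, 86.0]] tip [[377.0, 113.1]]
lever_pad [267.2, 167.1] 0.56
bevel_grip [277.1, 231.7] 0.65
blade_tip [375.5, 109.2] 0.8
master_guide_tip [418.0, 105.2] 0.78
[ 92  90  91  91  90  90  91  91  91  90  89  89  91  90  90  90  80  38
  29  30  28  26  25  21  52 120 131 129 124 129 133 132]
[ 47  55  60  73  89  90  66  29  26  26  28  27  28  28  28  30  29  30
  32 121 202 219 219 212]
[277.3, 86.0] [238 238 237 238 238 233 217 212 224 227 227 227 226 226 225 215 188]
regrip [-2.06721557  0.4012224  62.72695229]
```

send_rows([
  {"linear": [-1,0.4,15],"turn": 0,"hand": -0.3},
  {"linear": [-1,0.4,35],"turn": 0,"hand": -0.3},
  {"linear": [-1,0.4,52],"turn": 0,"hand": -0.3},
  {"linear": [-1,0.4,60],"turn": 0,"hand": -0.3},
  {"linear": [-1,0.4,62],"turn": 0,"hand": -0.3},
  {"linear": [-1,0.4,62],"turn": 0,"hand": -0.6},
  {"linear": [-1,0.4,62],"turn": 0,"hand": -0.9},
  {"linear": [-1,0.4,62],"turn": 0,"hand": -1},
  {"linear": [-1,0.4,62],"turn": 0,"hand": -1},
  {"linear": [-1,0.4,62],"turn": 0,"hand": -1},
], force=25)

```text
time_s: 18.72
tcp_pos: [0.4966, 0.1923, 0.0479]
tool_rot: [0.151, 3.137, 0.002]
wrist_force: [0.2, -0.0, 2.4]
gripper_width: 0.0096
finger_force: 25.0
```

Run:
```python
from h import *
import pickle
p=pickle.load(open('w2.pkl','rb')); g=cv2.cvtColor(p['img'],cv2.COLOR_BGR2GRAY)
m=(g>130).astype(np.uint8); m[:,:4]=0
# fence: bright blob isolated in the plate near (30,185)
n,l,st,c=cv2.connectedComponentsWithStats(m)
for pt in((30,175),(80,133)):
    k=l[pt[1],pt[0]]; print(pt,k,st[k].tolist())
    P=np.argwhere(l==k)[:,::-1].astype(np.float32); b=cv2.boxPoints(cv2.minAreaRect(P)); print(np.round(b,1).tolist()); print(np.round(toz(p,b,.018)*1e3,1).tolist())
```

```text
(30, 175) 4 [6, 139, 48, 97, 1303]
[[4.699999809265137, 141.5], [17.700000762939453, 136.60000610351562], [54.099998474121094, 233.1999969482422], [41.0, 238.10000610351562]]
[[404.1, -341.8, 18.0], [403.8, -326.3, 18.0], [502.8, -335.1, 18.0], [504.2, -351.9, 18.0]]
(80, 133) 3 [9, 114, 129, 42, 1494]
[[6.699999809265137, 124.5], [9.5, 112.69999694824219], [138.5, 144.0], [135.60000610351562, 155.6999969482422]]
[[390.4, -332.0, 18.0], [381.5, -324.1, 18.0], [442.4, -214.2, 18.0], [451.8, -220.9, 18.0]]
```

send_rows([
  {"linear": [0,0,-4],"turn": 0,"hand": -1},
  {"linear": [0,0,-18],"turn": 0,"hand": -1},
  {"linear": [0,0,-36],"turn": 0,"hand": -1},
  {"linear": [0,0,-48],"turn": 0,"hand": -1},
  {"linear": [-2,-15,-50],"turn": 0,"hand": -1},
  {"linear": [-6,-40,-50],"turn": 0,"hand": -1},
  {"linear": [-12,-72,-50],"turn": 0,"hand": -1},
  {"linear": [-18,-108,-50],"turn": 0,"hand": -1},
  {"linear": [-24,-144,-50],"turn": 0,"hand": -1},
  {"linear": [-30,-180,-50],"turn": 0,"hand": -1},
  {"linear": [-36,-216,-50],"turn": 0,"hand": -1},
  {"linear": [-41,-250,-50],"turn": 0,"hand": -1},
])

```text
time_s: 19.72
tcp_pos: [0.5119, -0.0634, 0.0966]
tool_rot: [-0.152, -3.137, 0.0]
wrist_force: [-0.1, 0.3, -3.9]
gripper_width: 0.0097
finger_force: 25.0
```

send_rows([
  {"linear": [-6,-36,0],"turn": 0,"hand": -1},
  {"linear": [-12,-72,0],"turn": 0,"hand": -1},
  {"linear": [-18,-108,0],"turn": 0,"hand": -1},
  {"linear": [-24,-144,0],"turn": 0,"hand": -1},
  {"linear": [-30,-180,0],"turn": 0,"hand": -1},
  {"linear": [-36,-215,0],"turn": 0,"hand": -1},
  {"linear": [-40,-242,0],"turn": 0,"hand": -1},
  {"linear": [-41,-254,0],"turn": 0,"hand": -1},
  {"linear": [-41,-257,12],"turn": 0,"hand": -1},
  {"linear": [-41,-257,26],"turn": 0,"hand": -1},
  {"linear": [-41,-257,30],"turn": 0,"hand": -1},
  {"linear": [-41,-257,30],"turn": 0,"hand": -1},
])

```text
time_s: 20.72
tcp_pos: [0.5278, -0.3166, 0.0637]
tool_rot: [-0.146, -3.133, -0.006]
wrist_force: [0.1, 1.0, -3.6]
gripper_width: 0.0098
finger_force: 25.0
```

Run:
```python
from h import *
import pickle
p=viewer.capture("wrist"); pickle.dump(p,open('w9.pkl','wb')); cv2.imwrite('pics/w9.png',p['img'])
t,M,s=tool(); yaw=np.arctan2(M[1,1],M[0,1])-np.pi/2; print(t,np.degrees(yaw),s['wrist_force'],s['joint_pos'])
q0=np.array([.392,-.325,np.radians(-5.2)])
P=np.array([[12,-14,18],[12,0,18],[110,0,18],[110,-14,18]])/1e3
A=np.radians(66); gi=np.array([[30*np.cos(A),30*np.sin(A),18.5],[118*np.cos(A),118*np.sin(A),18.5]])/1e3
print('fence pred',np.round(proj(p,fr(q0,P)),1).tolist(),'guide',np.round(proj(p,fr(q0,gi)),1).tolist())
g=cv2.cvtColor(p['img'],cv2.COLOR_BGR2GRAY)
m=(g>130).astype(np.uint8); n,l,st,c=cv2.connectedComponentsWithStats(m)
for k in range(1,n):
    if st[k,4]>150:
        b=cv2.boxPoints(cv2.minAreaRect(np.argwhere(l==k)[:,::-1].astype(np.float32))); print(st[k].tolist(),np.round(b,1).tolist())
```

```text
[ 0.52860018 -0.31732121  0.06495518] -5.329954305518264 [-0.48113565  0.19376855 -3.57055837] [-0.01537959  0.44459094  0.63999266  1.73865391 -0.29954294  1.06172187
  2.20465553]
fence pred [[216.9, 42.4], [240.7, 42.1], [245.7, 203.6], [224.7, 203.7]] guide [[287.7, 42.0], [417.4, 106.4]]
[0, 0, 209, 285, 52683] [[-0.0, 0.0], [208.0, 0.0], [208.0, 284.0], [0.0, 284.0]]
[421, 0, 139, 285, 34715] [[421.0, 284.0], [421.0, 0.0], [559.0, 0.0], [559.0, 284.0]]
[238, 3, 192, 107, 3576] [[233.10000610351562, 18.0], [241.60000610351562, 0.6000000238418579], [430.0, 92.9000015258789], [421.5, 110.19999694824219]]
[218, 46, 25, 71, 1277] [[217.60000610351562, 46.0], [240.60000610351562, 45.400001525878906], [242.39999389648438, 115.5], [219.39999389648438, 116.0999984741211]]
[255, 74, 38, 12, 417] [[255.0, 74.0], [292.0, 74.0], [292.0, 85.0], [255.0, 85.0]]
[278, 79, 22, 44, 561] [[277.1000061035156, 121.5], [278.3999938964844, 78.4000015258789], [299.20001220703125, 79.0], [297.8999938964844, 122.0999984741211]]
[301, 113, 112, 46, 2624] [[296.3999938964844, 136.6999969482422], [409.20001
[... 277 characters left out ...]
[224, 180, 21, 26, 401] [[224.0, 180.0], [244.0, 180.0], [244.0, 205.0], [224.0, 205.0]]
[260, 205, 9, 38, 238] [[260.0, 242.0], [260.0, 205.0], [268.0, 205.0], [268.0, 242.0]]
[0, 215, 19, 51, 639] [[-0.0, 215.0], [18.0, 215.0], [18.0, 265.0], [0.0, 265.0]]
[416, 309, 83, 46, 3192] [[415.20001220703125, 311.1000061035156], [497.8999938964844, 308.3999938964844], [499.29998779296875, 352.0], [416.6000061035156, 354.70001220703125]]
[58, 310, 83, 44, 2798] [[58.0, 353.0], [58.0, 310.0], [140.0, 310.0], [140.0, 353.0]]
[255, 313, 46, 30, 936] [[255.0, 313.0], [300.0, 313.0], [300.0, 342.0], [255.0, 342.0]]
[400, 410, 72, 10, 603] [[400.0, 410.0], [471.0, 410.0], [471.0, 419.0], [400.0, 419.0]]
```

Run:
```python
from h import *
import pickle
p=pickle.load(open('w9.pkl','rb')); t,M,s=tool(); yaw=np.arctan2(M[1,1],M[0,1])-np.pi/2
P=np.array([[12,-14,18],[12,0,18],[110,0,18],[110,-14,18]])/1e3
U=np.array([[217.6,45.5],[241,45.4],[244.8,205.3],[224,205.3]])
f=least_squares(lambda q:(proj(p,fr(q,P))-U).ravel(),[.392,-.325,-.09]); q=f.x; print(q,np.degrees(q[2]),np.round(f.fun,1)); np.save('second.npy',q)
G=toz(p,[[233.1,18],[421.5,110.2]],.0185); d=G[1]-G[0]; print('guide ang',np.degrees(np.arctan2(d[1],d[0])-q[2]))
def pl(X):
    d=np.atleast_2d(X)[:,:2]-q[:2]; a=q[2]; return np.round(1e3*np.c_[np.cos(a)*d[:,0]+np.sin(a)*d[:,1],-np.sin(a)*d[:,0]+np.cos(a)*d[:,1]],1).tolist()
z0=t[2]-.0375
print('TCP',pl(t),'guide',pl(G),'blade tip',pl(toz(p,[[409.2,112.2],[414.5,136.7]],z0+.008)),'front',pl(toz(p,[[254.5,73.5],[293,73.5]],z0+.018)))
print('target shift', to_tool(fr(q,[.075+.063,.005+.012,.050])[0]), 'home', to_tool(fr(q,[.063,.012,.05])[0]))
```

```text
[ 0.39361949 -0.32481005 -0.0992701 ] -5.687758043248295 [-0.2 -0.4  0.2 -0.4  0.1  0.6 -0.1  0.5]
guide ang 66.50279798344192
TCP [[133.6, 20.8]] guide [[-2.3, -4.3], [47.7, 110.7]] blade tip [[49.4, 96.0], [63.0, 100.7]] front [[31.3, 9.4], [31.2, 29.2]]
target shift [-4.4494142  -3.89635734 14.93096695] home [70.58000801 -8.42788326 15.15696697]
```

send_rows([
  {"linear": [-2,-2,0],"turn": 0,"hand": -1},
  {"linear": [-5,-4,0],"turn": 0,"hand": -1},
  {"linear": [-5,-4,4],"turn": 0,"hand": -1},
  {"linear": [-5,-4,8],"turn": 0,"hand": -1},
  {"linear": [-5,-4,12],"turn": 0,"hand": -1},
  {"linear": [-5,-4,14],"turn": 0,"hand": -1},
  {"linear": [-5,-4,15],"turn": 0,"hand": -1},
  {"linear": [-5,-4,15],"turn": 0,"hand": -1},
])

```text
time_s: 21.43
tcp_pos: [0.5333, -0.3247, 0.0514]
tool_rot: [-0.151, -3.137, -0.001]
wrist_force: [0.6, 0.0, -3.2]
gripper_width: 0.0098
finger_force: 25.0
```

send_rows([
  {"linear": [0,1.5,0.5],"turn": 0,"hand": -1},
  {"linear": [0,1.5,1],"turn": 0,"hand": -1},
  {"linear": [0,1.5,1.6],"turn": 0,"hand": -1},
  {"linear": [0,1.5,2.2],"turn": 0,"hand": -1},
  {"linear": [0,1.5,2.2],"turn": 0,"hand": -1},
])

```text
time_s: 21.85
tcp_pos: [0.5338, -0.3234, 0.0496]
tool_rot: [0.151, 3.138, 0.0]
wrist_force: [-0.5, -0.5, -3.9]
gripper_width: 0.0098
finger_force: 25.0
```

send_rows([
  {"linear": [0,0,0.6],"turn": 0,"hand": -1},
  {"linear": [0,0,1.2],"turn": 0,"hand": -1},
  {"linear": [0,0,1.8],"turn": 0,"hand": -1},
  {"linear": [0,0,1.8],"turn": 0,"hand": -1},
])

```text
time_s: 22.18
tcp_pos: [0.534, -0.3235, 0.0483]
tool_rot: [0.151, 3.138, -0.0]
wrist_force: [0.1, 0.9, -0.8]
gripper_width: 0.0097
finger_force: 25.0
```

send_rows([
  {"linear": [0,-0.7,0],"turn": 0,"hand": -1},
  {"linear": [0,-1.4,0],"turn": 0,"hand": -1},
  {"linear": [0,-2,0],"turn": 0,"hand": -1},
  {"linear": [0,-2,0],"turn": 0,"hand": -1},
])

```text
time_s: 22.52
tcp_pos: [0.534, -0.3253, 0.0482]
tool_rot: [0.15, 3.137, 0.001]
wrist_force: [0.3, 2.2, 1.0]
gripper_width: 0.0097
finger_force: 25.0
```

send_rows([
  {"linear": [0,-0.5,0],"turn": 0,"hand": -1},
  {"linear": [0,-1,0],"turn": 0,"hand": -1},
  {"linear": [0,-1.5,0],"turn": 0,"hand": -1},
  {"linear": [0,-1.5,0],"turn": 0,"hand": -1},
])

```text
time_s: 22.85
tcp_pos: [0.5338, -0.3267, 0.0481]
tool_rot: [0.151, 3.137, 0.001]
wrist_force: [1.0, 1.8, 2.3]
gripper_width: 0.0097
finger_force: 25.0
```

send_rows([
  {"linear": [0,-0.5,0],"turn": 0,"hand": -1},
  {"linear": [0,-1,0],"turn": 0,"hand": -1},
  {"linear": [0,-1.5,0],"turn": 0,"hand": -1},
  {"linear": [0,-1.5,0],"turn": 0,"hand": -1},
])

```text
time_s: 23.18
tcp_pos: [0.5339, -0.3269, 0.048]
tool_rot: [0.15, 3.138, 0.004]
wrist_force: [0.4, 5.7, 4.0]
gripper_width: 0.0098
finger_force: 25.0
```

send_rows([
  {"linear": [1,0.2,0],"turn": 0,"hand": -1},
  {"linear": [3,0.2,0],"turn": 0,"hand": -1},
  {"linear": [6,0.2,0],"turn": 0,"hand": -1},
  {"linear": [9,0.2,0],"turn": 0,"hand": -1},
  {"linear": [12,0.2,0],"turn": 0,"hand": -1},
  {"linear": [15,0.2,0],"turn": 0,"hand": -1},
  {"linear": [18,0.2,0],"turn": 0,"hand": -1},
  {"linear": [21,0.2,0],"turn": 0,"hand": -1},
  {"linear": [24,0.2,0],"turn": 0,"hand": -1},
  {"linear": [27,0.2,0],"turn": 0,"hand": -1},
  {"linear": [30,0.2,0],"turn": 0,"hand": -1},
  {"linear": [30,0.2,0],"turn": 0,"hand": -1},
])

```text
time_s: 24.18
tcp_pos: [0.5062, -0.3241, 0.0486]
tool_rot: [0.148, 3.133, 0.001]
wrist_force: [4.5, 3.8, 1.4]
gripper_width: 0.0102
finger_force: 25.0
```

send_rows([
  {"linear": [1,0,0],"turn": 0,"hand": -1},
  {"linear": [3,0,0],"turn": 0,"hand": -1},
  {"linear": [6,0,0],"turn": 0,"hand": -1},
  {"linear": [9,0,0],"turn": 0,"hand": -1},
  {"linear": [12,0,0],"turn": 0,"hand": -1},
  {"linear": [15,0,0],"turn": 0,"hand": -1},
  {"linear": [18,0,0],"turn": 0,"hand": -1},
  {"linear": [21,0,0],"turn": 0,"hand": -1},
  {"linear": [24,0,0],"turn": 0,"hand": -1},
  {"linear": [27,0,0],"turn": 0,"hand": -1},
  {"linear": [30,0,0],"turn": 0,"hand": -1},
  {"linear": [30,0,0],"turn": 0,"hand": -1},
])

```text
time_s: 25.18
tcp_pos: [0.4762, -0.3213, 0.0485]
tool_rot: [0.148, 3.133, 0.001]
wrist_force: [5.1, 5.6, 0.9]
gripper_width: 0.01
finger_force: 25.0
```

Run:
```python
from h import *
import pickle
p=viewer.capture("wrist"); pickle.dump(p,open('w10.pkl','wb')); cv2.imwrite('pics/w10.png',p['img'])
t,M,s=tool(); yaw=np.arctan2(M[1,1],M[0,1])-np.pi/2; q=np.load('second.npy')
print(np.degrees(yaw),s['wrist_force'],s['moment'],'home',to_tool(fr(q,[.063,.012,.05])[0]))
g=cv2.cvtColor(p['img'],cv2.COLOR_BGR2GRAY)
m=(g>130).astype(np.uint8); n,l,st,c=cv2.connectedComponentsWithStats(m)
for k in range(1,n):
    if 300<st[k,4]<9000 and st[k,1]<280:
        b=cv2.boxPoints(cv2.minAreaRect(np.argwhere(l==k)[:,::-1].astype(np.float32))); print(st[k].tolist(),np.round(b,1).tolist())
```

```text
-5.409906251896271 [5.21631489 4.36149286 2.32336265] [ 1.1444079  -1.03852798  0.06803035] home [18.78457469  0.38231333 -1.54897079]
[255, 74, 39, 12, 447] [[255.0, 74.0], [293.0, 74.0], [293.0, 85.0], [255.0, 85.0]]
[236, 188, 33, 70, 1517] [[235.39999389648438, 188.0], [267.1000061035156, 186.5], [270.3999938964844, 255.60000610351562], [238.6999969482422, 257.1000061035156]]
[271, 204, 25, 39, 445] [[271.0, 204.0], [295.0, 204.0], [295.0, 242.0], [271.0, 242.0]]
```

send_rows([
  {"linear": [1,0,0],"turn": 0,"hand": -1},
  {"linear": [3,0,0],"turn": 0,"hand": -1},
  {"linear": [5,0,0],"turn": 0,"hand": -1},
  {"linear": [7,0,0],"turn": 0,"hand": -1},
  {"linear": [9,0,0],"turn": 0,"hand": -1},
  {"linear": [11,0,0],"turn": 0,"hand": -1},
  {"linear": [13,0,0],"turn": 0,"hand": -1},
  {"linear": [14,0,0],"turn": 0,"hand": -1},
  {"linear": [14,0,0],"turn": 0,"hand": -1},
])

```text
time_s: 25.98
tcp_pos: [0.4628, -0.3201, 0.0486]
tool_rot: [0.147, 3.133, 0.0]
wrist_force: [5.7, 3.7, -0.0]
gripper_width: 0.0096
finger_force: 25.0
```

send_rows([
  {"linear": [0.8,0,0],"turn": 0,"hand": -1},
  {"linear": [1.6,0,0],"turn": 0,"hand": -1},
  {"linear": [2.2,0,0],"turn": 0,"hand": -1},
  {"linear": [2.2,0,0],"turn": 0,"hand": -1},
])

```text
time_s: 26.32
tcp_pos: [0.4608, -0.3199, 0.0486]
tool_rot: [0.147, 3.133, 0.0]
wrist_force: [5.9, 3.6, 1.3]
gripper_width: 0.0097
finger_force: 25.0
```

send_rows([
  {"linear": [0.7,0,0],"turn": 0,"hand": -1},
  {"linear": [1.4,0,0],"turn": 0,"hand": -1},
  {"linear": [1.8,0,0],"turn": 0,"hand": -1},
  {"linear": [1.8,0,0],"turn": 0,"hand": -1},
])

```text
time_s: 26.65
tcp_pos: [0.459, -0.3197, 0.0486]
tool_rot: [0.147, 3.132, 0.0]
wrist_force: [6.9, 4.5, 1.1]
gripper_width: 0.0097
finger_force: 25.0
```

send_rows([
  {"linear": [0.6,0,0],"turn": 0,"hand": -1},
  {"linear": [1.2,0,0],"turn": 0,"hand": -1},
  {"linear": [1.6,0,0],"turn": 0,"hand": -1},
  {"linear": [1.6,0,0],"turn": 0,"hand": -1},
])

```text
time_s: 26.98
tcp_pos: [0.4575, -0.3196, 0.0486]
tool_rot: [0.147, 3.132, 0.0]
wrist_force: [6.1, 4.4, 0.7]
gripper_width: 0.01
finger_force: 25.0
```

send_rows([
  {"linear": [0.5,0,0],"turn": 0,"hand": -1},
  {"linear": [1,0,0],"turn": 0,"hand": -1},
  {"linear": [1.4,0,0],"turn": 0,"hand": -1},
  {"linear": [1.4,0,0],"turn": 0,"hand": -1},
])

```text
time_s: 27.32
tcp_pos: [0.4574, -0.3195, 0.0487]
tool_rot: [0.146, 3.13, -0.001]
wrist_force: [10.0, 3.1, -2.3]
gripper_width: 0.0099
finger_force: 25.0
```

send_rows([
  {"linear": [0.3,-0.3,0],"turn": 0,"hand": -1},
  {"linear": [0.6,-0.5,0],"turn": 0,"hand": -1},
  {"linear": [0.6,-0.5,0],"turn": 0,"hand": -1},
])

```text
time_s: 27.57
tcp_pos: [0.4574, -0.3196, 0.0487]
tool_rot: [0.146, 3.129, -0.001]
wrist_force: [11.2, 3.7, -2.9]
gripper_width: 0.0095
finger_force: 25.0
```

Run:
```python
from h import *
import pickle
p=viewer.capture("wrist"); pickle.dump(p,open('w11.pkl','wb')); cv2.imwrite('pics/w11.png',p['img'])
t,M,s=tool(); print(t,s['wrist_force'],s['moment'])
# compare seam with the master shot w6
for f in('w6','w11'):
    p=pickle.load(open(f+'.pkl','rb')); print(f)
    g=cv2.cvtColor(p['img'],cv2.COLOR_BGR2GRAY)
    for u in(325,350,375,400): print(u,g[60:170:2,u].tolist())
    print('row',g[175,225:265].tolist())
```

```text
[ 0.45737679 -0.31958986  0.04871979] [10.88332142  3.04547008 -3.46532855] [ 1.17252456 -2.36067934  0.07594555]
w6
325 [245, 244, 242, 241, 239, 238, 237, 237, 235, 234, 233, 202, 133, 101, 100, 121, 137, 143, 151, 136, 34, 15, 14, 18, 21, 22, 87, 219, 238, 239, 239, 238, 238, 239, 238, 238, 235, 228, 228, 229, 227, 225, 220, 220, 222, 226, 227, 226, 201, 70, 25, 24, 25, 24, 24]
350 [242, 242, 242, 242, 242, 240, 240, 237, 180, 82, 91, 106, 192, 227, 226, 222, 219, 219, 220, 225, 216, 131, 88, 82, 178, 237, 239, 239, 239, 238, 238, 238, 237, 234, 227, 227, 228, 227, 225, 220, 219, 220, 225, 226, 225, 210, 104, 28, 26, 25, 24, 26, 23, 25, 24]
375 [240, 240, 239, 238, 237, 201, 90, 86, 78, 98, 166, 205, 210, 208, 201, 178, 114, 71, 79, 91, 78, 152, 233, 237, 237, 238, 238, 238, 237, 238, 234, 225, 223, 226, 226, 222, 217, 215, 216, 221, 225, 222, 215, 146, 36, 24, 23, 24, 23, 25, 24, 23, 22, 26, 24]
400 [241, 241, 242, 242, 241, 240, 239, 239, 241, 242, 243, 242, 242, 240, 238, 237, 232, 182, 184, 231, 236, 236, 236, 237, 236, 236, 236, 236, 225, 217, 219, 220, 219, 213, 209, 209, 21
[... 780 characters left out ...]
]
375 [241, 241, 241, 243, 243, 244, 244, 242, 242, 243, 243, 244, 241, 239, 239, 240, 242, 243, 243, 231, 107, 183, 236, 237, 238, 237, 238, 238, 238, 238, 234, 223, 224, 225, 226, 222, 216, 214, 218, 222, 224, 221, 201, 89, 25, 25, 24, 24, 25, 23, 23, 22, 21, 23, 23]
400 [244, 245, 244, 242, 240, 238, 239, 241, 243, 243, 244, 242, 241, 242, 242, 243, 241, 201, 183, 232, 237, 237, 236, 236, 237, 236, 236, 235, 222, 216, 219, 220, 218, 212, 209, 211, 216, 220, 218, 210, 122, 28, 24, 25, 24, 25, 23, 24, 22, 24, 23, 23, 20, 24, 22]
row [52, 53, 51, 54, 52, 54, 53, 55, 54, 52, 53, 54, 54, 55, 53, 54, 56, 53, 53, 54, 53, 56, 56, 56, 51, 38, 23, 19, 14, 12, 12, 12, 15, 19, 18, 21, 21, 22, 22, 22]
```

send_rows([
  {"linear": [-0.5,0.2,0],"turn": 0,"hand": -0.9},
  {"linear": [-0.5,0.2,0],"turn": 0,"hand": -0.6},
  {"linear": [-0.5,0.2,0],"turn": 0,"hand": -0.3},
  {"linear": [-0.5,0.2,0],"turn": 0,"hand": -0.3},
  {"linear": [-0.5,0.2,-10],"turn": 0,"hand": -0.3},
  {"linear": [-0.5,0.2,-25],"turn": 0,"hand": -0.3},
  {"linear": [-0.5,0.2,-45],"turn": 0,"hand": -0.3},
  {"linear": [-0.5,0.2,-60],"turn": 0,"hand": -0.3},
  {"linear": [-0.5,0.2,-60],"turn": 0,"hand": -0.3},
])

```text
time_s: 28.37
tcp_pos: [0.4538, -0.3231, 0.1116]
tool_rot: [0.153, 3.133, -0.004]
wrist_force: [-0.0, -0.2, -0.3]
gripper_width: 0.0305
finger_force: 0.0
```

Run:
```python
from h import *
import pickle
p=viewer.capture("wrist"); pickle.dump(p,open('w12.pkl','wb')); cv2.imwrite('pics/w12.png',p['img'])
t,M,s=tool(); print(t,s['wrist_force'])
a=pickle.load(open('w8.pkl','rb'))
def pos(p,n,z):
    d=finder.tip_of(n,p)
    return None if not d else (np.round(d[0]['at'],1).tolist(),round(d[0]['score'],2),np.round(toz(p,[d[0]['at'][::-1]],z)[0]*1e3,1).tolist())
for n,z in(('lever_pad',.046),('bevel_grip',.048),('blade_tip',.016),('second_guide_tip' if 0 else 'master_guide_tip',.0185)): print(n,pos(p,n,z))
# blade/guide inner-face direction from the lower blade edge: w8 (master) against w12 (second)
for nm,P in(('master',a),('second',p)):
    g=cv2.cvtColor(P['img'],cv2.COLOR_BGR2GRAY).astype(int); E=[]
    for u in range(310,366,5):
        c=g[90:190,u]; k=[i for i in range(1,99) if c[i]>125 and c[i+1]<=125]; E.append((u,90+k[-1]))
    X=toz(P,E,.016)[:,:2]; v=np.polyfit(X[:,1],X[:,0],1); print(nm,E[::4],'edge heading',np.degrees(np.arctan2(1,v[0])))
```

```text
[ 0.45321448 -0.32227473  0.10993639] [-0.55906444  0.51600983 -0.26834835]
lever_pad ([170.3, 272.4], 0.68, [410.9, -322.5, 46.0])
bevel_grip ([92.5, 32.3], 0.83, [340.1, -480.0, 48.0])
blade_tip ([117.1, 380.7], 0.96, [382.7, -236.0, 16.0])
master_guide_tip None
master [(310, 146), (330, 141), (350, 137)] edge heading 97.08520508496005
second [(310, 151), (330, 147), (350, 142)] edge heading 97.12292881733693
```

```bash
python3 -c "
from station import finish_job; print(finish_job())"
```

```text
the job is handed in; nothing more can be done
None
```

I set the gauge's blade against the master guide, locked it, and left it seated and still locked on the second plate. That plate's guide was swung by the blade alone to the same angle, within about 0.1° in the last picture. The job was handed in at about 28.6 s of the 72 s; one thing was slightly off, as I pressed the lever to 18 N, just past the stated 8 to 15 N.

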